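# Clamp the lid of the spray pressure pot

## Robot

A 6-joint arm with a two-finger parallel gripper is mounted at the origin on a cart in front of the work surface, level with it; the furniture and walls round the work are solid. World frame = base frame: x ahead of the robot, y to its left, z up, the work surface at z = 0. Lengths are in mm, angles in rad, forces in N, time in s.
With the tool pointing down it reaches from about 350 to 775 mm from the base axis. Payload 7.3 kg.
Tool frame: the origin (TCP) lies between the finger pads; the fingertips stand 25 mm ahead of it and the grasp point (between the pads) lies 6 mm ahead of it; z points along the fingers, y is the line along which they close (so a half turn about z gives the same grasp; the last joint's range is limited). The gripper opens to 92 mm and grips with 3 to 60 N. Pads are 19 mm wide; open, the fingers measure 130 mm over their backs; the gripper's body (75 mm by 190 mm) begins 47 mm behind the grasp point.
Start: joints at [0.991, 0.342, 1.524, -0, 1.275, -0.146], TCP at [220.656, 476.396, 251.741] pointing down, gripper open.
Joint ranges: [-2.53, 2.53], [-0.77, 2.02], [0.04, 2.7], [-1, 4.14], [0.28, 2.66], [-3.11, 3.11]. Speed limits (rad/s): [2.57, 2.57, 3.14, 3.14, 3.14, 3.14].

## Interface

Orientations are given as [roll, pitch, yaw] about the fixed x, y, z axes, in that order (R = Rz(yaw) Ry(pitch) Rx(roll)).
In Python, from plant import bot gives the robot as it stands.
- The arm moves only by the tool play_rows, never from a script. Its argument "commands" is a list of rows, each an object of numbers: "x", "y", "z": the shift along the tool's x, y, z in m; "twist": the turn about the tool's z in degrees. In form: [{"x": .., "y": .., "z": .., "twist": ..}, ...]. A call has exactly 8 rows; each row is the pose to reach, as a shift and turn from the pose commanded when the call began, along the tool's axes at that moment; what a row does not reach only later rows make up. A row lasts 1/10 s, in which the tool goes at most 50 mm and 8.59 degrees, less where a joint would pass 70% of its speed; a pose out of reach is approached as far as the arm can. A call with a gripper value outside its range is refused whole. "jaw" is the closure, from 0 (fully open) to 1 (shut), set as the call begins (left out, the last holds). The fingers move at their own pace and stop on an object; the grip force is fixed at half the most. Time passes only in rows, so rows that repeat a pose let the fingers close, or fill a call up. It gives the time, the measured TCP pose, the force, the opening and the grip force at its end, in the units of the state.
- bot.get_obs(): the state, without advancing time (a new reading comes with each control period).
- bot.capture(name): name is "side" or "top"; returns a dict with "pixels" (480x640x3 uint8, red, green, blue), "fx", "fy", "cx", "cy" (pixels), "eye" and "rotation" of the camera in the world. Camera axes: x right, y down, z forward; pixel columns grow to the right and rows downward; lengths in mm; the calibration is good to about 2 mm. A picture is of the moment at which its call begins. There is no depth.
- bot.close_job(): hands the job in; it is judged then, once.
The state is a dict: "time": time; "joint_positions": joint angles; "dq": joint speeds; "tau": joint torques, N m; "tool_pos": TCP position; "tcp_rot": TCP orientation; "contact_force": force on the tool from outside, world axes, zero at the start; "moment": the same for the moment, N m; "grip_width": finger opening in mm; "finger_force": force on a finger pad.
Only numpy, scipy, OpenCV 4.12 (cv2) and the standard library are available. Lean on these libraries where they do the work, as an engineer would, in place of code of your own. Each camera call takes 0.05 s, during which the arm holds its last target. There are 200 camera calls.

## Task

The lid lies on the small blue-grey pressure pot but is not clamped yet. With the fingertips, gently push the red bridge bar round over the lid until it is fully home in the slot of its catch; then turn the brass wing screw clockwise (seen from above) with repeated fingertip strokes on its wings, until its rubber foot comes down on the middle of the lid, and about half a turn beyond that, so that the lid is held firmly but not overtightened. Lift nothing, keep the lid seated as it lies, leave everything else where it stands, and finish with the hand clear.

Things in the scene. Friction and masses are not known exactly. Their poses are not given: they have to be found in the camera images.
- pot: round blue-grey pressure pot, fixed to the worktop; 168 mm across its rim, rim 92 mm high; origin: centre of its underside, on the worktop; z up. The bar's pivot post stands 104 mm out at its +y side, the catch at its -y side. A pressure gauge (top 115 mm high) sticks out at +x, a fluid outlet at -x and an air cock near +y; all are below the bar
- catch (a point): middle of the catch's slot, at the pot's -y side, 106 mm from its centre, 145 mm above the worktop; axes as the pot's. The slot is open to -x, between a block and a jaw above, both 18 mm wide along y; jaw top 168 mm above the worktop; catch reaches from 17 mm on the -x to 33 mm on the +x side of this point
- lid: loose round steel lid lying in the pot's rim, 172 mm across, 0.4 to 0.8 kg; origin: centre of its flange's underside, at rim height; its flat top 7 mm above that, with a central seat 12 mm above it (104 mm above the worktop) and a small brass relief valve up to 15 mm above it; it has a few mm of play
- bar (a joint): red steel bridge bar, swinging level about the pivot post: 0 = fully home, over the lid's centre with its end in the catch (hard stop), growing as it swings open towards the pot's -x side (0.7 to 1.2 rad at the start); stays where it is left, and takes about 4 N at the pushing point to move
- bar_pivot (a point): point on the bar's pivot axis, 145 mm above the worktop (half the bar's height); top of the pivot bolt 14 mm above it. The bar is 22 mm wide, 14 mm high and ends 209 mm from this axis; the wing screw goes through it 104 mm from this axis
- bar_push (a point): point on the bar's centre line, 160 mm from the pivot axis and 56 mm beyond the wing screw's axis, at half the bar's height (145 mm above the worktop): a good place to push. Its -y axis points along the bar from pivot to free end; its x axis is square to the bar, +x the closing direction. The catch starts 41 mm beyond this point when the bar is home
- wing_screw (a joint): brass wing screw on an upright spindle in the bar: angle turned, rad, growing clockwise seen from above, 0 to 3.14 at the start. One turn lowers screw and foot by 4 mm. The foot touches the lid's seat at about 7.5 and presses with 5.1 N more per rad after that; half a turn beyond is about 10.7, too tight above 17. Stays where it is left; about 2 N on a wing turns it
- wing_mid (a point): point on the screw's axis at half the height of its wings (189 mm above the worktop less 4 mm per turn). Its x axis points along one wing, the other lies opposite. The wings reach 33 mm from the axis, are 6 mm thick and stand from 11 mm below to 13 mm above this point; hub radius 10 mm. Below are a brass bush, radius 14 mm, top 157 mm above the worktop, and the bar's top at 152 mm
- foot: round black rubber foot with a steel cup, 30 mm across and 19 high, under the bar on the screw's axis; origin: centre of its underside. It is sprung: pressed on the lid it gives way upwards on the spindle, 8 N per mm
- tape_masking: roll of buff masking tape lying flat, 96 mm across, 25 high; leave it alone
- tin_lid_old: paint-stained tin lid lying flat on the worktop, 93 mm across, 7 thick (not the pot's lid); leave it alone
- toner_a: dropper bottle of red tint with a black cap, standing, 42 mm across, 106 high; leave it alone
- toner_b: dropper bottle of blue tint with a black cap, standing, 42 mm across, 110 high; leave it alone
- toner_c: dropper bottle of green tint with a black cap, standing, 42 mm across, 118 high; leave it alone
- marker_black: black felt marker lying flat, 16 x 140 x 18 mm, long along its y; leave it alone
- marker_red: white felt marker with a red cap lying flat, 16 x 140 x 18 mm, long along its y; leave it alone
- flat_brush: flat paint brush with a wooden handle lying flat, 42 x 214 x 22 mm, long along its y; leave it alone

How it is judged:
By the outcome, as a careful person would: the job done as asked, in the order asked, and still so for the second after the job is handed in, with the robot touching nothing.
It also fails if it takes over 72 s, if anything falls off the work surface, if the arm or the gripper's body presses on something with over 40 N, if the wrist force passes 120 N, or if a joint passes its speed limit or range.

## Working session

There is one attempt and no reset: what is moved stays moved. The work goes in short steps, Python scripts to look and compute and a tool call to move; the robot and the scene stay as the last step left them, time stands still between calls to the robot, and variables do not carry over. Pictures are saved under pics/ and viewed, at most 10 in all, crops included, and the job is handed in when it is done.

Besides the shell and the picture viewer there is one more tool, called as name([rows], argument=value, ...), one row to a line, values as JSON. play_rows: Moves the arm, as the interface text tells. Its arguments: {"type":"object","properties":{"commands":{"type":"array"},"jaw":{"type":"number"}},"required":["commands"]}

```bash
mkdir -p pics; ls
python3 - <<'E'
from plant import bot
import cv2
for n in("side","top"):
    c=bot.capture(n); cv2.imwrite(f"pics/{n}0.png",c["pixels"][:,:,::-1]); print(n,[c[k] for k in("fx","fy","cx","cy","eye","rotation")])
o=bot.get_obs(); print(o)
E
```

```text
pics
side [476.60128350589406, 476.60128350589406, 325.6149069762222, 239.29338485838198, array([ 104.02479153, -808.767369  ,  848.37451516]), array([-2.25431952,  0.00806983, -0.5618917 ])]
top [470.32995672424613, 470.32995672424613, 320.3793889559123, 245.19348552412436, array([ 394.59379654,  -65.1090854 , 1523.84479742]), array([-3.03950389e+00,  2.07107051e-03, -1.57717939e+00])]
{'time': 0.1, 'joint_positions': array([ 9.91008767e-01,  3.42679687e-01,  1.52491465e+00, -1.35347406e-05,
        1.27537321e+00, -1.45989982e-01]), 'dq': array([ 0.00097472, -0.00306188, -0.00110114,  0.00094427,  0.00242212,
       -0.00092706]), 'tau': array([ 1.99236092e-03, -4.32007492e+01, -2.44693065e+01,  7.19501940e-02,
        5.26005775e-02, -1.12368791e-04]), 'tool_pos': array([220.47008859, 476.11327854, 251.10298581]), 'tcp_rot': array([-3.14023050e+00, -1.87203458e-04,  2.70779890e+00]), 'contact_force': array([-0.05354429, -0.73094673, -0.40426373]), 'moment': array([0.00167787, 0.04689567, 0.03196042]), 'finger_force': 0.0, 'grip_width': 92.04005919573815}
```

View pics/top0.png

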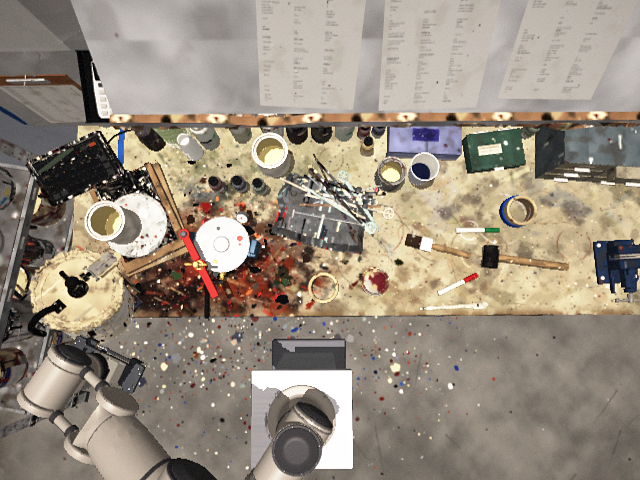

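View pics/side0.png

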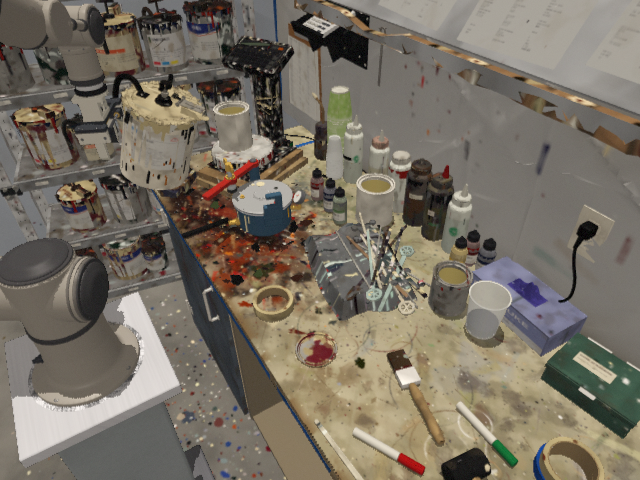

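The pot is at about (222,243) in the top view with the red bar at (183,232)–(215,297). In the side view it is at about (263,208). I'll enlarge both.

Run:
```python
import cv2,numpy as np
t=cv2.imread("pics/top0.png")[205:325,150:290]; s=cv2.imread("pics/side0.png")[140:250,170:320]
t=cv2.resize(t,None,fx=5,fy=5,interpolation=cv2.INTER_CUBIC); s=cv2.resize(s,None,fx=5,fy=5,interpolation=cv2.INTER_CUBIC)
cv2.imwrite("pics/tc.png",t);cv2.imwrite("pics/sc.png",s)
```

```text
(no output)
```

View pics/tc.png

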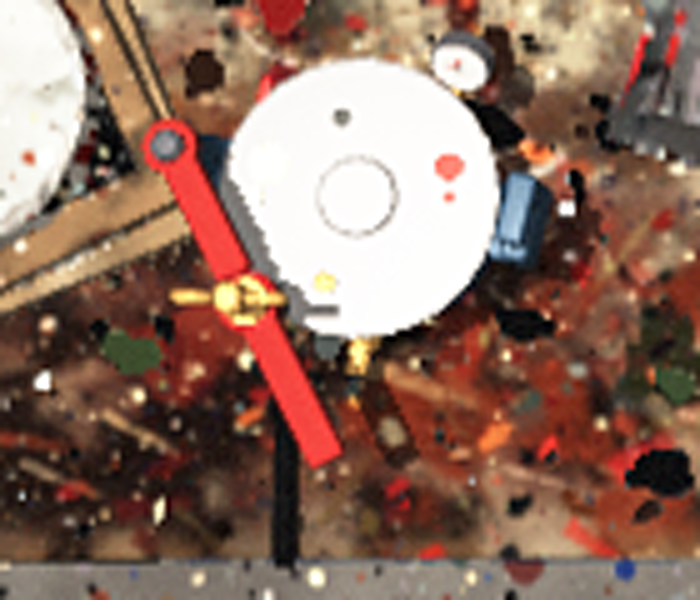

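View pics/sc.png

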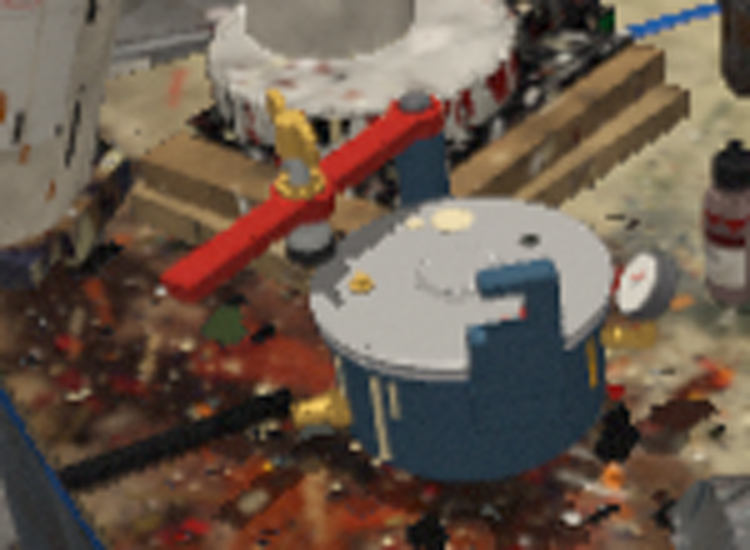

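The top crop shows the pivot bolt at (167,146), the bar end at (324,459), the seat ring at (357,196) and the wings from (170,296) to (284,300). The catch is on the right at (520,220). The side crop shows the foot hanging at (310,245) and the catch slot open towards the left.

```bash
cat > h.py <<'E'
import numpy as np,cv2
from scipy.spatial.transform import Rotation as R
from plant import bot
def rot(r): return R.from_euler("xyz",r).as_matrix()
def ray(c,u,v,z):
    d=rot(c["rotation"])@np.array([(u-c["cx"])/c["fx"],(v-c["cy"])/c["fy"],1]); e=np.array(c["eye"])
    return e+d*(z-e[2])/d[2]
def proj(c,p):
    q=rot(c["rotation"]).T@(np.asarray(p)-c["eye"]); return np.array([c["cx"]+c["fx"]*q[0]/q[2],c["cy"]+c["fy"]*q[1]/q[2]])
def move(o,p,yaw=None):
    "tool-axes shift (mm) from the present pose to TCP world p"
    return rot(o["tcp_rot"]).T@(np.asarray(p)-o["tool_pos"])
E
python3 - <<'E'
from h import *
np.set_printoptions(precision=1,suppress=True)
t=bot.capture("top"); s=bot.capture("side")
T=lambda a,b,z: ray(t,150+(a+.5)/5-.5,205+(b+.5)/5-.5,z)
S=lambda a,b,z: ray(s,170+(a+.5)/5-.5,140+(b+.5)/5-.5,z)
piv=T(167,146,159);end=T(324,459,152);c=T(357,196,104);scr=T(241,298,200);w1=T(172,296,188);w2=T(284,300,188)
piv2=S(415,101,159);
print("piv",piv,piv2,"end",end,np.linalg.norm((end-piv)[:2]),"c",c,np.linalg.norm((c-piv)[:2]),"scr",scr,"w",w1,w2, "wc",(w1+w2)/2)
# red mask axis in top
hsv=cv2.cvtColor(t["pixels"],cv2.COLOR_RGB2HSV); m=((hsv[...,0]<5)|(hsv[...,0]>175))&(hsv[...,1]>180)&(hsv[...,2]>200)
m[:, :178]=0;m[:,222:]=0;m[:228]=0;m[300:]=0
m=cv2.morphologyEx(m.astype(np.uint8),cv2.MORPH_OPEN,np.ones((2,2)))
n,l,st,ce=cv2.connectedComponentsWithStats(m);print(st,ce)
pts=np.array([ray(t,u,v,152)[:2] for v,u in zip(*np.nonzero(m))])
vx=cv2.fitLine(pts.astype(np.float32),cv2.DIST_HUBER,0,.01,.01).ravel();print("bar dir",np.degrees(np.arctan2(vx[1],vx[0])),vx)
d=(c-piv)[:2];print("home dir",np.degrees(np.arctan2(d[1],d[0])),"bar",np.degrees(np.arctan2(*(end-piv)[1::-1])),"wing",np.degrees(np.arctan2(*(w2-w1)[1::-1])))
E
```

```text
piv [570.6 338.6 159. ] [566.6 332.1 159. ] end [387.8 245.2 152. ] 205.211893470464 c [546.3 238.7 104. ] 102.82665677262032 scr [478.6 282.7 200. ] w [480.8 325.2 188. ] [478.1 261.3 188. ] wc [479.5 293.3 188. ]
[[     0      0    640    480 306801]
 [   185    230      2      2      4]
 [   184    233     16     29    178]
 [   180    237      3      3      7]
 [   199    269     20     30    210]] [[319.7 239.5]
 [185.5 230.5]
 [191.4 248.3]
 [181.  238. ]
 [208.9 283.8]]
bar dir 27.363016 [  0.9   0.5 471.7 286.3]
home dir -103.66042345916895 bar -152.9389755288645 wing -92.41756455028022
```

play_rows([
  {"x":-0.03,"y":-0.011,"z":0,"twist":8},
  {"x":-0.06,"y":-0.022,"z":0,"twist":16},
  {"x":-0.09,"y":-0.033,"z":0,"twist":24},
  {"x":-0.12,"y":-0.044,"z":0,"twist":32},
  {"x":-0.15,"y":-0.055,"z":0,"twist":40},
  {"x":-0.18,"y":-0.066,"z":0,"twist":48},
  {"x":-0.21,"y":-0.077,"z":0,"twist":56},
  {"x":-0.235,"y":-0.087,"z":0,"twist":64},
], jaw=1)

```text
time: 1.0
tool_pos: [398.3, 297.4, 251.6]
tcp_rot: [-3.142, 0.0, 1.585]
contact_force: [0.3, 0.4, 0.1]
grip_width: 32.6
finger_force: 0.0
```

play_rows([
  {"x":0,"y":0,"z":0,"twist":8},
  {"x":0,"y":0,"z":0,"twist":16},
  {"x":0,"y":0,"z":0,"twist":24},
  {"x":0,"y":0,"z":0,"twist":32},
  {"x":0,"y":0,"z":0,"twist":40},
  {"x":0,"y":0,"z":0,"twist":48},
  {"x":0,"y":0,"z":0,"twist":56},
  {"x":0,"y":0,"z":0,"twist":64},
])

```text
time: 1.8
tool_pos: [397.2, 298.6, 251.6]
tcp_rot: [-3.142, 0.0, 0.468]
contact_force: [0.6, -0.3, 0.6]
grip_width: 0.6
finger_force: 0.0
```

Run:
```python
from h import *
t=bot.capture("top");o=bot.get_obs();print(o["time"],o["tool_pos"],o["tcp_rot"],o["grip_width"],o["joint_positions"])
cv2.imwrite("pics/t1.png",cv2.resize(t["pixels"][195:325,140:300,::-1],None,fx=4.5,fy=4.5,interpolation=cv2.INTER_CUBIC))
print(move(o,[397,299,168]), proj(t,[o["tool_pos"][0],o["tool_pos"][1],226]))
```

```text
1.85 [397.24513506 298.60548177 251.57963863] [-3.14156401e+00  2.81449892e-04  4.61062394e-01] 0.5076634761625065 [4.90213401e-01 2.91020000e-01 1.59863581e+00 3.87836577e-05
 1.25221734e+00 1.59993519e+00]
[-2.04935703e-02 -4.59989523e-01  8.35796609e+01] [188.93733157 293.25573936]
```

View pics/t1.png

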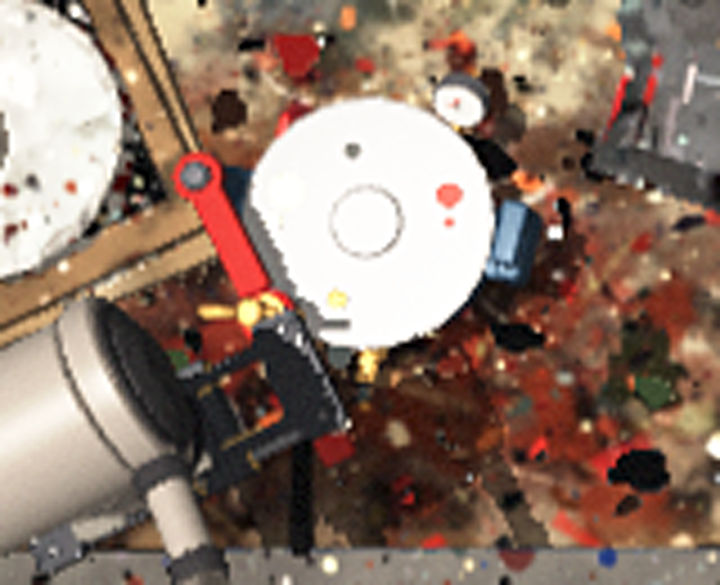

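The closed hand is on the open side of the bar, which lies at about (240,290), and the wings at (245,312) are clear. Now I'll descend.

play_rows([
  {"x":0,"y":0,"z":0.02,"twist":0},
  {"x":0,"y":0,"z":0.04,"twist":0},
  {"x":0,"y":0,"z":0.055,"twist":0},
  {"x":0,"y":0,"z":0.065,"twist":0},
  {"x":0,"y":0,"z":0.075,"twist":0},
  {"x":0,"y":0,"z":0.084,"twist":0},
  {"x":0,"y":0,"z":0.084,"twist":0},
  {"x":0,"y":0,"z":0.084,"twist":0},
])

```text
time: 2.65
tool_pos: [397.5, 298.8, 167.9]
tcp_rot: [-3.142, -0.0, 0.474]
contact_force: [-0.9, -0.6, 0.4]
grip_width: 0.6
finger_force: 0.0
```

Run:
```python
from h import *
np.set_printoptions(precision=1,suppress=True)
o=bot.get_obs();print(o["tool_pos"],o["contact_force"])
piv=np.array([569,337.]);b0=-152.6;yaw0=np.degrees(o["tcp_rot"][2])
for off,b in [(30,-152.6),(30,-146),(30,-140),(30,-134),(30,-128),(30,-122),(30,-116),(30,-110),(30,-107),(30,-103.7),(30,-102)]:
    a=np.radians(b);u=np.array([np.cos(a),np.sin(a)]);p=np.array([-u[1],u[0]])
    q=piv+170*u-off*p; print(b,move(o,[*q,168])[:2],"twist",b0-b)
```

```text
[397.5 298.8 167.9] [-0.9 -0.6  0.4]
-152.6 [-0.1 15. ] twist 0.0
-146 [-2.3 34.8] twist -6.599999999999994
-140 [-2.4 52.8] twist -12.599999999999994
-134 [-0.5 70.8] twist -18.599999999999994
-128 [ 3.2 88.5] twist -24.599999999999994
-122 [  8.7 105.7] twist -30.599999999999994
-116 [ 16.  122.2] twist -36.599999999999994
-110 [ 25.  137.9] twist -42.599999999999994
-107 [ 30.1 145.4] twist -45.599999999999994
-103.7 [ 36.1 153.2] twist -48.89999999999999
-102 [ 39.4 157.2] twist -50.599999999999994
```

play_rows([
  {"x":0,"y":0.008,"z":0,"twist":0},
  {"x":0,"y":0.015,"z":0,"twist":0},
  {"x":-0.001,"y":0.025,"z":0,"twist":-3},
  {"x":-0.002,"y":0.035,"z":0,"twist":-6.6},
  {"x":-0.0025,"y":0.044,"z":0,"twist":-9.6},
  {"x":-0.0024,"y":0.053,"z":0,"twist":-12.6},
  {"x":-0.0015,"y":0.062,"z":0,"twist":-15.6},
  {"x":-0.0005,"y":0.071,"z":0,"twist":-18.6},
])

```text
time: 3.45
tool_pos: [430.0, 235.3, 168.5]
tcp_rot: [-3.141, -0.003, 0.8]
contact_force: [-0.8, 4.0, 1.1]
grip_width: 0.3
finger_force: 1.8
```

```bash
cat > arc.py <<'E'
from h import *
np.set_printoptions(precision=1,suppress=True)
o=bot.get_obs();print(o["time"],o["tool_pos"],o["contact_force"],np.degrees(o["tcp_rot"]))
piv=np.array([569,337.]);yaw=np.degrees(o["tcp_rot"][2]);print("bar now about",yaw-180.0)
for b in [-134,-131,-128,-125,-122,-119,-116,-113,-110,-107,-105,-103.7,-102,-100]:
    a=np.radians(b);u=np.array([np.cos(a),np.sin(a)]);p=np.array([-u[1],u[0]])
    q=piv+170*u-30*p; print(b,move(o,[*q,168]),"twist",round(yaw-180-b,1))
E
python3 arc.py
```

```text
3.45 [430.  235.3 168.5] [-0.8  4.   1.1] [-180.    -0.2   45.8]
bar now about -134.15994356462116
-134 [-0.3 -0.7  0.5] twist -0.2
-131 [-1.6  8.2  0.5] twist -3.2
-128 [-2.5 17.2  0.5] twist -6.2
-125 [-2.8 26.3  0.5] twist -9.2
-122 [-2.7 35.3  0.5] twist -12.2
-119 [-2.2 44.3  0.5] twist -15.2
-116 [-1.1 53.3  0.5] twist -18.2
-113 [ 0.4 62.2  0.5] twist -21.2
-110 [ 2.4 71.   0.5] twist -24.2
-107 [ 4.8 79.7  0.5] twist -27.2
-105 [ 6.7 85.5  0.5] twist -29.2
-103.7 [ 8.  89.2  0.5] twist -30.5
-102 [ 9.9 93.9  0.5] twist -32.2
-100 [12.2 99.5  0.5] twist -34.2
```

Contact is made at about 4 N, as expected.

play_rows([
  {"x":-0.0016,"y":0.0085,"z":0,"twist":-3.2},
  {"x":-0.0025,"y":0.0175,"z":0,"twist":-6.2},
  {"x":-0.0028,"y":0.0265,"z":0,"twist":-9.2},
  {"x":-0.0027,"y":0.0355,"z":0,"twist":-12.2},
  {"x":-0.0022,"y":0.0445,"z":0,"twist":-15.2},
  {"x":-0.001,"y":0.0535,"z":0,"twist":-18.2},
  {"x":0.0004,"y":0.0625,"z":0,"twist":-21.2},
  {"x":0.0024,"y":0.071,"z":0,"twist":-24.2},
])

```text
time: 4.25
tool_pos: [482.4, 187.5, 168.6]
tcp_rot: [3.141, -0.002, 1.222]
contact_force: [-1.7, 5.0, 3.3]
grip_width: 0.9
finger_force: 2.3
```

```bash
python3 arc.py
```

```text
4.25 [482.4 187.5 168.6] [-1.7  5.   3.3] [180.   -0.1  70. ]
bar now about -109.95945194955581
-134 [ 27.  -66.2   0.6] twist 24.0
-131 [ 22.2 -58.6   0.6] twist 21.0
-128 [ 17.7 -50.8   0.6] twist 18.0
-125 [ 13.7 -42.7   0.6] twist 15.0
-122 [ 10.1 -34.4   0.6] twist 12.0
-119 [  6.9 -25.9   0.6] twist 9.0
-116 [  4.2 -17.3   0.6] twist 6.0
-113 [ 1.9 -8.6  0.6] twist 3.0
-110 [0.1 0.3 0.6] twist 0.0
-107 [-1.3  9.2  0.6] twist -3.0
-105 [-1.9 15.2  0.6] twist -5.0
-103.7 [-2.2 19.1  0.6] twist -6.3
-102 [-2.4 24.2  0.6] twist -8.0
-100 [-2.6 30.3  0.6] twist -10.0
```

play_rows([
  {"x":-0.0005,"y":0.003,"z":0,"twist":-1},
  {"x":-0.001,"y":0.006,"z":0,"twist":-2},
  {"x":-0.0012,"y":0.008,"z":0,"twist":-2.7},
  {"x":-0.0014,"y":0.01,"z":0,"twist":-3.4},
  {"x":-0.0016,"y":0.012,"z":0,"twist":-4},
  {"x":-0.0018,"y":0.014,"z":0,"twist":-4.6},
  {"x":-0.002,"y":0.016,"z":0,"twist":-5.2},
  {"x":-0.0021,"y":0.0175,"z":0,"twist":-5.8},
])

```text
time: 5.05
tool_pos: [497.6, 179.8, 168.4]
tcp_rot: [3.141, -0.001, 1.322]
contact_force: [-1.1, 4.1, 6.1]
grip_width: 0.5
finger_force: 3.2
```

play_rows([
  {"x":0,"y":0.001,"z":0,"twist":-0.3},
  {"x":0,"y":0.002,"z":0,"twist":-0.5},
  {"x":0,"y":0.003,"z":0,"twist":-0.5},
  {"x":0,"y":0.004,"z":0,"twist":-0.5},
  {"x":0,"y":0.004,"z":0,"twist":-0.5},
  {"x":0,"y":0.004,"z":0,"twist":-0.5},
  {"x":0,"y":0.004,"z":0,"twist":-0.5},
  {"x":0,"y":0.004,"z":0,"twist":-0.5},
])

```text
time: 5.85
tool_pos: [501.4, 178.5, 168.4]
tcp_rot: [3.141, -0.0, 1.331]
contact_force: [-2.0, 2.4, 6.2]
grip_width: 0.3
finger_force: 3.1
```

play_rows([
  {"x":0,"y":0.001,"z":0,"twist":-0.2},
  {"x":0,"y":0.002,"z":0,"twist":-0.4},
  {"x":0,"y":0.003,"z":0,"twist":-0.4},
  {"x":0,"y":0.004,"z":0,"twist":-0.4},
  {"x":0,"y":0.004,"z":0,"twist":-0.4},
  {"x":0,"y":0.004,"z":0,"twist":-0.4},
  {"x":0,"y":0.004,"z":0,"twist":-0.4},
  {"x":0,"y":0.004,"z":0,"twist":-0.4},
])

```text
time: 6.65
tool_pos: [505.1, 177.3, 168.4]
tcp_rot: [3.141, 0.0, 1.338]
contact_force: [-2.2, 1.7, 5.8]
grip_width: 0.2
finger_force: 3.3
```

```bash
python3 arc.py|head -2
python3 - <<'E'
from h import *
t=bot.capture("top");s=bot.capture("side")
a=cv2.resize(t["pixels"][215:280,165:265,::-1],None,fx=4,fy=4,interpolation=cv2.INTER_CUBIC)
b=cv2.resize(s["pixels"][140:240,210:310,::-1],None,fx=4,fy=4,interpolation=cv2.INTER_CUBIC)
im=np.zeros((400,800,3),np.uint8);im[:260,:400]=a;im[:400,400:]=b;cv2.imwrite("pics/p2.png",im)
E
```

```text
6.65 [505.1 177.3 168.4] [-2.2  1.7  5.8] [180.    0.   76.6]
bar now about -103.36484880850965
```

View pics/p2.png

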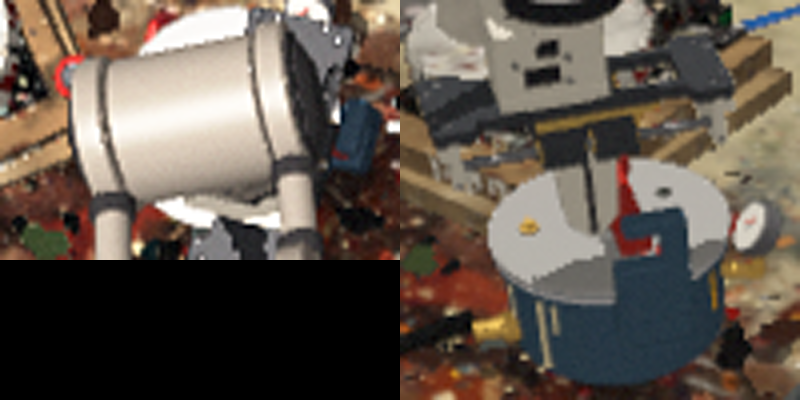

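The fingers stand beside the bar at (600,180). The bar end is entering the slot at (640,240), with a few mm left inside. I'll keep pushing slowly.

play_rows([
  {"x":0,"y":0.001,"z":0,"twist":-0.2},
  {"x":0,"y":0.002,"z":0,"twist":-0.4},
  {"x":0,"y":0.003,"z":0,"twist":-0.6},
  {"x":0,"y":0.004,"z":0,"twist":-0.8},
  {"x":0,"y":0.005,"z":0,"twist":-1},
  {"x":0,"y":0.006,"z":0,"twist":-1.2},
  {"x":0,"y":0.006,"z":0,"twist":-1.2},
  {"x":0,"y":0.006,"z":0,"twist":-1.2},
])

```text
time: 7.55
tool_pos: [505.9, 176.8, 168.2]
tcp_rot: [-3.131, 0.002, 1.359]
contact_force: [-21.3, 5.1, 18.5]
grip_width: 0.2
finger_force: 14.0
```

play_rows([
  {"x":0,"y":0.001,"z":0,"twist":0},
  {"x":0,"y":0.001,"z":0,"twist":0},
  {"x":0,"y":0.002,"z":0,"twist":0},
  {"x":0,"y":0.002,"z":0,"twist":0},
  {"x":0,"y":0.003,"z":0,"twist":0},
  {"x":0,"y":0.003,"z":0,"twist":0},
  {"x":0,"y":0.003,"z":0,"twist":0},
  {"x":0,"y":0.003,"z":0,"twist":0},
])

```text
time: 8.35
tool_pos: [506.2, 176.7, 168.1]
tcp_rot: [-3.125, 0.003, 1.359]
contact_force: [-29.5, 6.8, 24.2]
grip_width: 0.4
finger_force: 19.4
```

The force has risen to about 30 N with no further motion, so the bar is home. I'll back off and lift.

play_rows([
  {"x":0,"y":-0.01,"z":0,"twist":0},
  {"x":0,"y":-0.025,"z":0,"twist":0},
  {"x":0,"y":-0.04,"z":0,"twist":0},
  {"x":0,"y":-0.04,"z":-0.03,"twist":0},
  {"x":0,"y":-0.06,"z":-0.07,"twist":0},
  {"x":0,"y":-0.1,"z":-0.085,"twist":0},
  {"x":0,"y":-0.145,"z":-0.085,"twist":0},
  {"x":0,"y":-0.19,"z":-0.085,"twist":0},
], jaw=0.62)

```text
time: 9.15
tool_pos: [327.0, 215.0, 253.0]
tcp_rot: [3.14, 0.0, 1.357]
contact_force: [-0.9, 0.3, 0.1]
grip_width: 35.2
finger_force: 0.0
```

```bash
python3 arc.py|head -2
python3 - <<'E'
from h import *
t=bot.capture("top");s=bot.capture("side");o=bot.get_obs();print(o["joint_positions"],o["grip_width"])
a=cv2.resize(t["pixels"][215:280,170:260,::-1],None,fx=4.4,fy=4.4,interpolation=cv2.INTER_CUBIC)
b=cv2.resize(s["pixels"][140:240,215:305,::-1],None,fx=4.4,fy=4.4,interpolation=cv2.INTER_CUBIC)
im=np.zeros((440,792,3),np.uint8);im[:286,:396]=a;im[:440,396:]=b;cv2.imwrite("pics/p3.png",im)
E
```

```text
9.15 [327. 215. 253.] [-0.9  0.3  0.1] [179.9   0.   77.8]
bar now about -102.23162141832051
[ 3.89111629e-01  8.93068199e-02  1.85379089e+00 -2.10141922e-04
  1.20098678e+00  5.98976210e-01] 34.98467527940266
```

View pics/p3.png

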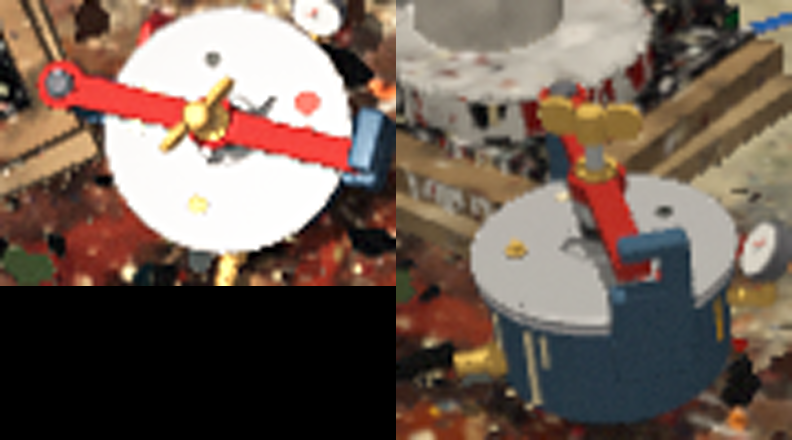

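The bar lies across the lid, with its end under the catch jaw at (365,150) in the top crop. The wing tips are at (228,83) and (165,148), and the hub is at about (207,117).

Run:
```python
from h import *
np.set_printoptions(precision=1,suppress=True)
t=bot.capture("top");s=bot.capture("side");o=bot.get_obs()
T=lambda a,b,z: ray(t,170+(a+.5)/4.4-.5,215+(b+.5)/4.4-.5,z)[:2]
S=lambda a,b,z: ray(s,215+(a-396+.5)/4.4-.5,140+(b+.5)/4.4-.5,z)[:2]
ang=lambda d:np.degrees(np.arctan2(d[1],d[0]))
piv=T(60,82,159);print("piv",piv,S(563,92,159),"barmid",T(335,150,152),ang(T(335,150,152)-piv))
c=T(228,130,99);print("lid c",c,ang(c-piv),np.linalg.norm(c-piv))
w1,w2=T(228,83,188),T(165,148,188);print("wings",w1,w2,(w1+w2)/2,ang(w1-w2),np.linalg.norm(w1-w2))
s1,s2=S(541,112,188),S(641,118,188);print("side wings",s1,s2,(s1+s2)/2,ang(s1-s2))
# wing mask
h=cv2.cvtColor(t["pixels"],cv2.COLOR_RGB2HSV);m=(abs(h[...,0].astype(int)-21)<6)&(h[...,1]>130)&(h[...,2]>130)
m[:230]=0;m[252:]=0;m[:,204:]*=1;m[:,:204]=0;m[:,224:]=0
P=np.array([ray(t,u,v,190)[:2] for v,u in zip(*np.nonzero(m))],np.float32);print(len(P),P.mean(0));l=cv2.fitLine(P,cv2.DIST_L2,0,.01,.01).ravel();print("fit ang",ang(l[:2]))
b=np.radians(-103);print("screw pred",piv+104*np.array([np.cos(b),np.sin(b)]))
```

```text
piv [572.2 337.9] [564.7 328.4] barmid [526.2 155.6] -104.15311418648218
lid c [545.7 238.4] -104.90273340627967 102.95005679793242
wings [567.1 219.9] [524.8 260.2] [545.9 240. ] -43.6226190163666 58.341281823994045
side wings [523.3 265.6] [571.9 225.4] [547.6 245.5] 140.44175463274115Traceback (most recent call last):
  File "<stdin>", line 13, in <module>
numpy._core._exceptions._UFuncOutputCastingError: Cannot cast ufunc 'multiply' output from dtype('int64') to dtype('bool') with casting rule 'same_kind'
```

play_rows([
  {"x":0.012,"y":0.035,"z":0,"twist":-6},
  {"x":0.024,"y":0.07,"z":0,"twist":-12},
  {"x":0.036,"y":0.105,"z":0,"twist":-18},
  {"x":0.048,"y":0.14,"z":0,"twist":-24},
  {"x":0.06,"y":0.175,"z":0,"twist":-30},
  {"x":0.0717,"y":0.209,"z":0,"twist":-35},
  {"x":0.0717,"y":0.209,"z":0,"twist":-35},
  {"x":0.0717,"y":0.209,"z":0,"twist":-35},
])

```text
time: 10.15
tool_pos: [548.7, 240.6, 251.2]
tcp_rot: [-3.14, 0.0, 1.967]
contact_force: [-0.3, 0.1, -0.7]
grip_width: 34.9
finger_force: 0.0
```

Run:
```python
from h import *
t=bot.capture("top");s=bot.capture("side");o=bot.get_obs();print(o["tool_pos"],np.degrees(o["tcp_rot"]),move(o,[546.5,241,199]),o["grip_width"])
a=cv2.resize(t["pixels"][215:280,170:260,::-1],None,fx=4.4,fy=4.4,interpolation=cv2.INTER_CUBIC)
b=cv2.resize(s["pixels"][110:210,215:305,::-1],None,fx=4.4,fy=4.4,interpolation=cv2.INTER_CUBIC)
im=np.zeros((440,792,3),np.uint8);im[:286,:396]=a;im[:440,396:]=b;cv2.imwrite("pics/p4.png",im)
```

```text
[547.41991168 241.06336063 252.27976345] [-1.79936278e+02  2.31877093e-03  1.12768390e+02] [ 0.29974507 -0.81349407 53.28068905] 34.809523041646926
```

View pics/p4.png

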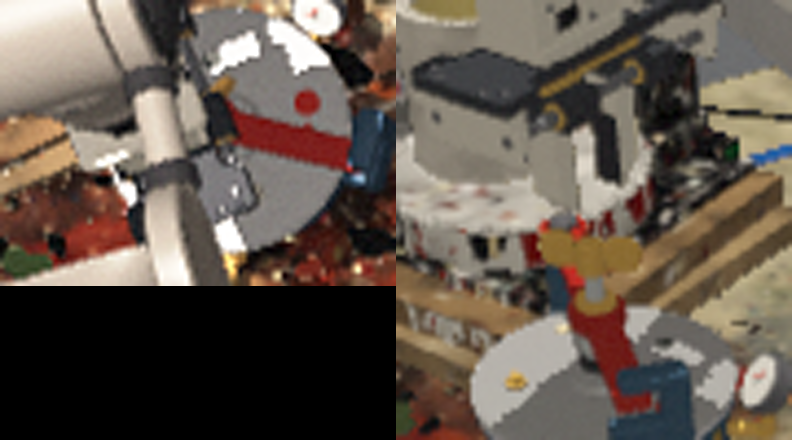

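In the side crop the two fingers at (557,175) and (622,130) straddle the hub at (592,250), crosswise to the wings. I'll descend.

play_rows([
  {"x":0,"y":-0.001,"z":0.015,"twist":0},
  {"x":0,"y":-0.001,"z":0.025,"twist":0},
  {"x":0,"y":-0.001,"z":0.032,"twist":0},
  {"x":0,"y":-0.001,"z":0.038,"twist":0},
  {"x":0,"y":-0.001,"z":0.044,"twist":0},
  {"x":0,"y":-0.001,"z":0.049,"twist":0},
  {"x":0,"y":-0.001,"z":0.053,"twist":0},
  {"x":0,"y":-0.001,"z":0.053,"twist":0},
])

```text
time: 11.05
tool_pos: [546.6, 241.2, 199.1]
tcp_rot: [-3.141, -0.0, 1.969]
contact_force: [-0.1, -0.4, 0.0]
grip_width: 35.3
finger_force: 0.0
```

play_rows([
  {"x":0,"y":0,"z":0,"twist":6},
  {"x":0,"y":0,"z":0,"twist":12},
  {"x":0,"y":0,"z":0,"twist":18},
  {"x":0,"y":0,"z":0,"twist":24},
  {"x":0,"y":0,"z":0,"twist":30},
  {"x":0,"y":0,"z":0,"twist":36},
  {"x":0,"y":0,"z":0,"twist":42},
  {"x":0,"y":0,"z":0,"twist":48},
])

```text
time: 11.85
tool_pos: [546.6, 240.7, 199.8]
tcp_rot: [-3.141, 0.001, 1.127]
contact_force: [-1.2, -1.1, 0.7]
grip_width: 34.6
finger_force: 0.9
```

Run:
```python
from h import *
o=bot.get_obs();print(o["tool_pos"],np.degrees(o["tcp_rot"]),o["contact_force"],o["moment"],o["joint_positions"])
```

```text
[546.59637162 240.73591726 199.81361642] [-1.79989557e+02  6.03736832e-02  6.45968449e+01] [-1.23049672 -1.12337518  0.66314904] [-0.39036602  0.35213267  0.00255575] [ 2.86924375e-01  5.16772965e-01  1.39307490e+00 -7.03253663e-04
  1.23258357e+00  7.30526786e-01]
```

play_rows([
  {"x":0,"y":0,"z":0,"twist":7.5},
  {"x":0,"y":0,"z":0,"twist":15},
  {"x":0,"y":0,"z":0,"twist":22.5},
  {"x":0,"y":0,"z":0,"twist":30},
  {"x":0,"y":0,"z":0,"twist":37.5},
  {"x":0,"y":0,"z":0,"twist":45},
  {"x":0,"y":0,"z":0,"twist":52.5},
  {"x":0,"y":0,"z":0,"twist":60},
])

```text
time: 12.65
tool_pos: [546.3, 241.2, 199.7]
tcp_rot: [3.141, 0.001, 0.079]
contact_force: [-1.9, 0.1, -0.7]
grip_width: 34.9
finger_force: 0.8
```

play_rows([
  {"x":0,"y":0,"z":0,"twist":8},
  {"x":0,"y":0,"z":0,"twist":16},
  {"x":0,"y":0,"z":0,"twist":24},
  {"x":0,"y":0,"z":0,"twist":32},
  {"x":0,"y":0,"z":0,"twist":40},
  {"x":0,"y":0,"z":0,"twist":48},
  {"x":0,"y":0,"z":0,"twist":56},
  {"x":0,"y":0,"z":0,"twist":60},
])

```text
time: 13.45
tool_pos: [546.9, 240.6, 199.6]
tcp_rot: [3.141, -0.001, -0.968]
contact_force: [0.9, -1.6, -2.3]
grip_width: 35.1
finger_force: 1.1
```

play_rows([
  {"x":0,"y":0,"z":0,"twist":-3},
  {"x":0,"y":0,"z":-0.02,"twist":-8},
  {"x":0,"y":0,"z":-0.045,"twist":-12},
  {"x":0,"y":0,"z":-0.045,"twist":-20},
  {"x":0,"y":0,"z":-0.045,"twist":-28},
  {"x":0,"y":0,"z":-0.045,"twist":-36},
  {"x":0,"y":0,"z":-0.045,"twist":-44},
  {"x":0,"y":0,"z":-0.045,"twist":-52},
])

```text
time: 14.25
tool_pos: [546.9, 241.3, 245.1]
tcp_rot: [-3.141, -0.001, -0.049]
contact_force: [-0.6, 0.4, 0.3]
grip_width: 35.2
finger_force: 0.0
```

Run:
```python
from h import *
s=bot.capture("side")
o=bot.get_obs();print(o["tool_pos"],np.degrees(o["tcp_rot"]),o["contact_force"],o["moment"],o["joint_positions"][[0,5]])
b=cv2.resize(s["pixels"][130:230,215:315,::-1],None,fx=5,fy=5,interpolation=cv2.INTER_CUBIC)
cv2.imwrite("pics/p5.png",b)
```

```text
[546.92119799 241.28931572 245.08057515] [-1.79980431e+02 -3.62202459e-02 -2.43015165e+00] [ 0.42338129 -0.35426336 -0.18089121] [-0.11039516  0.21086129 -0.01209857] [0.28727806 1.90046006]
```

View pics/p5.png

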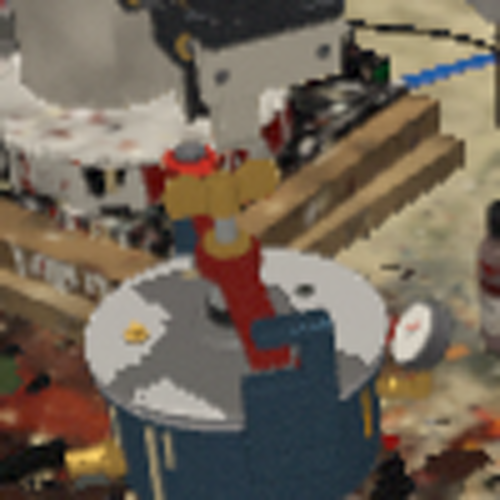

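The wings run from (170,205) to (275,178) in the crop. I'll measure that angle.

```bash
cat > wing.py <<'E'
from h import *
import sys
a=list(map(float,sys.argv[1:5]));s=bot.capture("side")
S=lambda a,b,z: ray(s,215+(a+.5)/5-.5,130+(b+.5)/5-.5,z)[:2]
p,q=S(a[0],a[1],float(sys.argv[5])),S(a[2],a[3],float(sys.argv[5]));d=q-p;print((p+q)/2,np.linalg.norm(d),np.degrees(np.arctan2(d[1],d[0])))
E
python3 wing.py 170 203 275 178 187
```

```text
[544.41297138 237.46952391] 59.70093986258085 -6.93159679629561
```

play_rows([
  {"x":0,"y":0,"z":0,"twist":-8},
  {"x":0,"y":0,"z":0,"twist":-16},
  {"x":0,"y":0,"z":0,"twist":-24},
  {"x":0,"y":0,"z":0,"twist":-32},
  {"x":0,"y":0,"z":0,"twist":-40},
  {"x":0,"y":0,"z":0,"twist":-48},
  {"x":0,"y":0,"z":0,"twist":-56},
  {"x":0,"y":0,"z":0,"twist":-64},
])

```text
time: 15.15
tool_pos: [546.9, 241.2, 244.9]
tcp_rot: [3.141, -0.0, 1.063]
contact_force: [-0.0, 0.2, -0.4]
grip_width: 34.7
finger_force: 0.0
```

play_rows([
  {"x":0,"y":0,"z":0,"twist":-8},
  {"x":0,"y":0,"z":0,"twist":-16},
  {"x":0,"y":0,"z":0,"twist":-24},
  {"x":0,"y":0,"z":0,"twist":-32},
  {"x":0,"y":0,"z":0,"twist":-40},
  {"x":0,"y":0,"z":0,"twist":-48},
  {"x":0,"y":0,"z":0,"twist":-56},
  {"x":0,"y":0,"z":0,"twist":-64},
])

```text
time: 15.95
tool_pos: [546.9, 241.3, 244.9]
tcp_rot: [3.141, 0.0, 2.18]
contact_force: [-0.3, 0.1, 0.4]
grip_width: 35.2
finger_force: 0.0
```

play_rows([
  {"x":0,"y":0,"z":0,"twist":-5},
  {"x":0,"y":0,"z":0.01,"twist":-5},
  {"x":0,"y":0,"z":0.018,"twist":-5},
  {"x":0,"y":0,"z":0.025,"twist":-5},
  {"x":0,"y":0,"z":0.033,"twist":-5},
  {"x":0,"y":0,"z":0.04,"twist":-5},
  {"x":0,"y":0,"z":0.046,"twist":-5},
  {"x":0,"y":0,"z":0.046,"twist":-5},
])

```text
time: 16.75
tool_pos: [546.4, 241.1, 197.6]
tcp_rot: [-3.14, -0.001, 2.266]
contact_force: [-0.2, -0.7, 0.2]
grip_width: 34.6
finger_force: 0.0
```

play_rows([
  {"x":0,"y":0,"z":0,"twist":7.5},
  {"x":0,"y":0,"z":0,"twist":15},
  {"x":0,"y":0,"z":0,"twist":22.5},
  {"x":0,"y":0,"z":0,"twist":30},
  {"x":0,"y":0,"z":0,"twist":38},
  {"x":0,"y":0,"z":0,"twist":46},
  {"x":0,"y":0,"z":0,"twist":54},
  {"x":0,"y":0,"z":0,"twist":62},
])

```text
time: 17.55
tool_pos: [546.7, 240.7, 198.9]
tcp_rot: [-3.142, 0.001, 1.178]
contact_force: [-0.7, -1.0, 0.8]
grip_width: 34.5
finger_force: 0.9
```

play_rows([
  {"x":0,"y":0,"z":0,"twist":7.5},
  {"x":0,"y":0,"z":0,"twist":15},
  {"x":0,"y":0,"z":0,"twist":22.5},
  {"x":0,"y":0,"z":0,"twist":30},
  {"x":0,"y":0,"z":0,"twist":38},
  {"x":0,"y":0,"z":0,"twist":46},
  {"x":0,"y":0,"z":0,"twist":54},
  {"x":0,"y":0,"z":0,"twist":62},
])

```text
time: 18.35
tool_pos: [546.3, 241.2, 198.8]
tcp_rot: [3.142, 0.001, 0.096]
contact_force: [-1.9, 0.2, -1.6]
grip_width: 35.0
finger_force: 0.8
```

play_rows([
  {"x":0,"y":0,"z":0,"twist":7.5},
  {"x":0,"y":0,"z":0,"twist":15},
  {"x":0,"y":0,"z":0,"twist":22.5},
  {"x":0,"y":0,"z":0,"twist":30},
  {"x":0,"y":0,"z":0,"twist":38},
  {"x":0,"y":0,"z":0,"twist":46},
  {"x":0,"y":0,"z":0,"twist":54},
  {"x":0,"y":0,"z":0,"twist":61},
])

```text
time: 19.15
tool_pos: [546.9, 240.6, 198.6]
tcp_rot: [3.141, -0.001, -0.968]
contact_force: [0.9, -3.1, -1.9]
grip_width: 34.7
finger_force: 1.2
```

play_rows([
  {"x":0,"y":0,"z":0,"twist":-3},
  {"x":0,"y":0,"z":-0.02,"twist":-8},
  {"x":0,"y":0,"z":-0.045,"twist":-12},
  {"x":0,"y":0,"z":-0.045,"twist":-20},
  {"x":0,"y":0,"z":-0.045,"twist":-28},
  {"x":0,"y":0,"z":-0.045,"twist":-36},
  {"x":0,"y":0,"z":-0.045,"twist":-44},
  {"x":0,"y":0,"z":-0.045,"twist":-52},
])

```text
time: 19.95
tool_pos: [546.9, 241.3, 244.1]
tcp_rot: [-3.141, -0.001, -0.05]
contact_force: [0.2, -0.0, 0.0]
grip_width: 34.8
finger_force: 0.0
```

Run:
```python
from h import *
s=bot.capture("side")
o=bot.get_obs();print(o["tool_pos"],np.degrees(o["tcp_rot"]),o["contact_force"],o["joint_positions"][[0,5]])
cv2.imwrite("pics/p6.png",cv2.resize(s["pixels"][130:230,215:315,::-1],None,fx=5,fy=5,interpolation=cv2.INTER_CUBIC))
```

```text
[546.9426465  241.29799187 244.16116459] [-1.79977275e+02 -4.51324141e-02 -2.44298212e+00] [-0.2409712   0.00213549  1.26351047] [0.28728108 1.9006863 ]
```

View pics/p6.png

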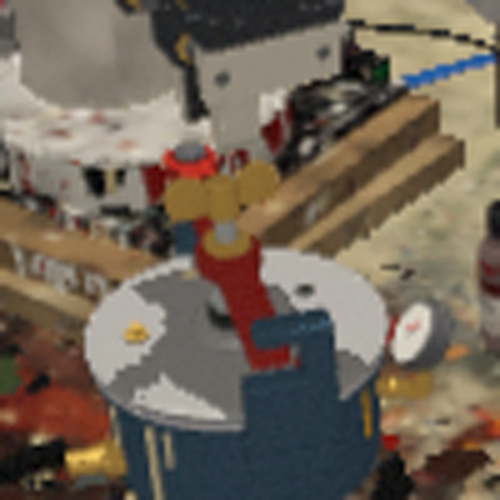

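The wings are at the same angle half a turn on, slightly lower, and the bar is still home. On to the next half turn.

play_rows([
  {"x":0,"y":0,"z":0,"twist":-8},
  {"x":0,"y":0,"z":0,"twist":-16},
  {"x":0,"y":0,"z":0,"twist":-24},
  {"x":0,"y":0,"z":0,"twist":-32},
  {"x":0,"y":0,"z":0,"twist":-40},
  {"x":0,"y":0,"z":0,"twist":-48},
  {"x":0,"y":0,"z":0,"twist":-56},
  {"x":0,"y":0,"z":0,"twist":-64},
])

```text
time: 20.8
tool_pos: [546.9, 241.3, 244.0]
tcp_rot: [3.141, -0.001, 1.065]
contact_force: [-0.5, 0.6, 0.0]
grip_width: 35.1
finger_force: 0.0
```

play_rows([
  {"x":0,"y":0,"z":0,"twist":-8},
  {"x":0,"y":0,"z":0,"twist":-16},
  {"x":0,"y":0,"z":0,"twist":-24},
  {"x":0,"y":0,"z":0,"twist":-32},
  {"x":0,"y":0,"z":0,"twist":-40},
  {"x":0,"y":0,"z":0,"twist":-48},
  {"x":0,"y":0,"z":0,"twist":-56},
  {"x":0,"y":0,"z":0,"twist":-64},
])

```text
time: 21.6
tool_pos: [546.9, 241.3, 244.1]
tcp_rot: [3.141, 0.0, 2.182]
contact_force: [0.9, 0.8, 0.1]
grip_width: 35.0
finger_force: 0.0
```

play_rows([
  {"x":0,"y":0,"z":0,"twist":-5},
  {"x":0,"y":0,"z":0.01,"twist":-5},
  {"x":0,"y":0,"z":0.018,"twist":-5},
  {"x":0,"y":0,"z":0.025,"twist":-5},
  {"x":0,"y":0,"z":0.033,"twist":-5},
  {"x":0,"y":0,"z":0.04,"twist":-5},
  {"x":0,"y":0,"z":0.047,"twist":-5},
  {"x":0,"y":0,"z":0.047,"twist":-5},
])

```text
time: 22.4
tool_pos: [546.3, 241.1, 195.5]
tcp_rot: [-3.14, -0.001, 2.266]
contact_force: [0.4, 1.0, -0.0]
grip_width: 35.0
finger_force: 0.0
```

play_rows([
  {"x":0,"y":0,"z":0,"twist":7.5},
  {"x":0,"y":0,"z":0,"twist":15},
  {"x":0,"y":0,"z":0,"twist":22.5},
  {"x":0,"y":0,"z":0,"twist":30},
  {"x":0,"y":0,"z":0,"twist":38},
  {"x":0,"y":0,"z":0,"twist":46},
  {"x":0,"y":0,"z":0,"twist":54},
  {"x":0,"y":0,"z":0,"twist":62},
])

```text
time: 23.2
tool_pos: [546.6, 240.7, 196.8]
tcp_rot: [-3.141, 0.001, 1.178]
contact_force: [-1.2, -2.0, -0.2]
grip_width: 34.9
finger_force: 1.0
```

play_rows([
  {"x":0,"y":0,"z":0,"twist":7.5},
  {"x":0,"y":0,"z":0,"twist":15},
  {"x":0,"y":0,"z":0,"twist":22.5},
  {"x":0,"y":0,"z":0,"twist":30},
  {"x":0,"y":0,"z":0,"twist":38},
  {"x":0,"y":0,"z":0,"twist":46},
  {"x":0,"y":0,"z":0,"twist":54},
  {"x":0,"y":0,"z":0,"twist":62},
])

```text
time: 24.0
tool_pos: [546.2, 241.2, 196.7]
tcp_rot: [3.141, 0.001, 0.096]
contact_force: [-3.4, -0.7, 0.2]
grip_width: 34.6
finger_force: 0.9
```

play_rows([
  {"x":0,"y":0,"z":0,"twist":7.5},
  {"x":0,"y":0,"z":0,"twist":15},
  {"x":0,"y":0,"z":0,"twist":22.5},
  {"x":0,"y":0,"z":0,"twist":30},
  {"x":0,"y":0,"z":0,"twist":38},
  {"x":0,"y":0,"z":0,"twist":46},
  {"x":0,"y":0,"z":0,"twist":54},
  {"x":0,"y":0,"z":0,"twist":61},
])

```text
time: 24.8
tool_pos: [546.8, 240.4, 196.5]
tcp_rot: [3.14, -0.001, -0.968]
contact_force: [0.4, -3.9, -2.5]
grip_width: 35.0
finger_force: 1.4
```

Run:
```python
from h import *
s=bot.capture("side");o=bot.get_obs();print(o["tool_pos"],np.degrees(o["tcp_rot"]),o["contact_force"],o["moment"])
```

```text
[546.78033551 240.49150065 196.48591594] [ 1.79935576e+02 -4.47722036e-02 -5.58072251e+01] [ 1.8509444  -2.80387474 -1.96242764] [-0.29543014  0.0650896   0.01373594]
```

The finger and contact forces rise slightly, as they would with the foot now pressing. I'll do one last partial stroke of about 65°.

play_rows([
  {"x":0,"y":0,"z":0,"twist":-3},
  {"x":0,"y":0,"z":-0.02,"twist":-8},
  {"x":0,"y":0,"z":-0.047,"twist":-12},
  {"x":0,"y":0,"z":-0.047,"twist":-20},
  {"x":0,"y":0,"z":-0.047,"twist":-28},
  {"x":0,"y":0,"z":-0.047,"twist":-36},
  {"x":0,"y":0,"z":-0.047,"twist":-44},
  {"x":0,"y":0,"z":-0.047,"twist":-52},
])

```text
time: 25.65
tool_pos: [546.9, 241.4, 244.1]
tcp_rot: [-3.141, -0.001, -0.047]
contact_force: [-0.4, 0.4, -0.3]
grip_width: 34.5
finger_force: 0.0
```

play_rows([
  {"x":0,"y":0,"z":0,"twist":-8},
  {"x":0,"y":0,"z":0,"twist":-16},
  {"x":0,"y":0,"z":0,"twist":-24},
  {"x":0,"y":0,"z":0,"twist":-32},
  {"x":0,"y":0,"z":0,"twist":-40},
  {"x":0,"y":0,"z":0,"twist":-48},
  {"x":0,"y":0,"z":0,"twist":-56},
  {"x":0,"y":0,"z":0,"twist":-64},
])

```text
time: 26.45
tool_pos: [546.9, 241.4, 244.1]
tcp_rot: [3.141, -0.001, 1.07]
contact_force: [0.4, -0.2, 0.1]
grip_width: 34.9
finger_force: 0.0
```

play_rows([
  {"x":0,"y":0,"z":0,"twist":-8},
  {"x":0,"y":0,"z":0,"twist":-16},
  {"x":0,"y":0,"z":0,"twist":-24},
  {"x":0,"y":0,"z":0,"twist":-32},
  {"x":0,"y":0,"z":0,"twist":-40},
  {"x":0,"y":0,"z":0,"twist":-48},
  {"x":0,"y":0,"z":0,"twist":-56},
  {"x":0,"y":0,"z":0,"twist":-64},
])

```text
time: 27.25
tool_pos: [546.9, 241.4, 244.1]
tcp_rot: [3.141, -0.0, 2.187]
contact_force: [-0.8, 0.6, 0.3]
grip_width: 34.9
finger_force: 0.0
```

play_rows([
  {"x":0,"y":0,"z":0,"twist":-5},
  {"x":0,"y":0,"z":0.01,"twist":-5},
  {"x":0,"y":0,"z":0.018,"twist":-5},
  {"x":0,"y":0,"z":0.025,"twist":-5},
  {"x":0,"y":0,"z":0.033,"twist":-5},
  {"x":0,"y":0,"z":0.04,"twist":-5},
  {"x":0,"y":0,"z":0.047,"twist":-5},
  {"x":0,"y":0,"z":0.047,"twist":-5},
])

```text
time: 28.05
tool_pos: [546.3, 241.1, 195.4]
tcp_rot: [-3.14, -0.001, 2.266]
contact_force: [0.5, 0.2, 0.4]
grip_width: 35.1
finger_force: 0.0
```

play_rows([
  {"x":0,"y":0,"z":0,"twist":8.5},
  {"x":0,"y":0,"z":0,"twist":17},
  {"x":0,"y":0,"z":0,"twist":25.5},
  {"x":0,"y":0,"z":0,"twist":34},
  {"x":0,"y":0,"z":0,"twist":42.5},
  {"x":0,"y":0,"z":0,"twist":51},
  {"x":0,"y":0,"z":0,"twist":59.5},
  {"x":0,"y":0,"z":0,"twist":68},
])

```text
time: 28.85
tool_pos: [546.5, 240.6, 196.7]
tcp_rot: [-3.141, 0.002, 1.073]
contact_force: [-1.3, -2.0, -0.4]
grip_width: 34.7
finger_force: 1.2
```

play_rows([
  {"x":0,"y":0,"z":0,"twist":2},
  {"x":0,"y":0,"z":0,"twist":2},
  {"x":0,"y":0,"z":0,"twist":-5},
  {"x":0,"y":0,"z":-0.02,"twist":-8},
  {"x":0,"y":0,"z":-0.05,"twist":-8},
  {"x":0,"y":0,"z":-0.08,"twist":-8},
  {"x":0,"y":0,"z":-0.08,"twist":-8},
  {"x":0,"y":0,"z":-0.08,"twist":-8},
])

```text
time: 29.65
tool_pos: [547.1, 241.4, 277.4]
tcp_rot: [3.14, -0.001, 1.22]
contact_force: [-0.2, 0.9, 0.4]
grip_width: 35.0
finger_force: 0.0
```

Run:
```python
from h import *
o=bot.get_obs();print(o["tool_pos"],np.degrees(o["tcp_rot"]),move(o,[330,215,275]))
```

```text
[547.06074711 241.44850864 277.36243759] [ 1.79911175e+02 -8.38595301e-02  6.99015591e+01] [ -99.4307242  -194.75712204    1.91498284]
```

play_rows([
  {"x":-0.012,"y":-0.025,"z":0,"twist":0},
  {"x":-0.025,"y":-0.05,"z":0,"twist":0},
  {"x":-0.037,"y":-0.075,"z":0,"twist":0},
  {"x":-0.05,"y":-0.1,"z":0,"twist":0},
  {"x":-0.062,"y":-0.125,"z":0,"twist":0},
  {"x":-0.075,"y":-0.15,"z":0,"twist":0},
  {"x":-0.1,"y":-0.195,"z":0,"twist":0},
  {"x":-0.1,"y":-0.195,"z":0,"twist":0},
])

```text
time: 30.45
tool_pos: [323.5, 213.3, 275.0]
tcp_rot: [-3.136, 0.004, 1.221]
contact_force: [0.2, -1.3, 0.2]
grip_width: 34.7
finger_force: 0.0
```

Run:
```python
from h import *
t=bot.capture("top");ang=lambda d:np.degrees(np.arctan2(d[1],d[0]))
h=cv2.cvtColor(t["pixels"],cv2.COLOR_RGB2HSV)
def fit(m,z):
    P=np.array([ray(t,u,v,z)[:2] for v,u in zip(*np.nonzero(m))],np.float32);l=cv2.fitLine(P,cv2.DIST_HUBER,0,.01,.01).ravel();print(len(P),P.mean(0),ang(l[:2]))
k=np.zeros(h.shape[:2],bool);k[228:256,202:228]=1
H=h[...,0].astype(int)
fit((abs(H-21)<6)&(h[...,1]>120)&(h[...,2]>120)&k,185)
k[:]=0;k[232:256,190:250]=1
fit(((H<5)|(H>175))&(h[...,1]>180)&(h[...,2]>150)&k&(np.abs(np.subtract.outer(np.arange(480)*1.0,np.zeros(640))-(233.6+.248*(np.arange(640)-183.6)))<6),152)
w=(h[...,1]<40)&(h[...,2]>150);k[:]=0;k[210:275,193:252]=1
P=np.argwhere(w&k);hull=cv2.convexHull(P[:,::-1].astype(np.int32));(u,v),r=cv2.minEnclosingCircle(hull);print("lid",ray(t,u,v,99),r)
```

```text
62 [544.65436 235.08398] -77.27514
330 [543.8002  230.90703] 75.31753
lid [555.20629076 228.30906046  99.        ] 32.60696029663086
```

```bash
python3 -c "
from plant import bot
print(bot.close_job())"
```

```text
the job is handed in; nothing more can be done
None
```

The job is handed in at about 30 s: the bar is home in its catch against the hard stop, and the wing screw is at an estimated 10.5 rad (could be up to about 12, its start angle being inferred), roughly half a turn past contact. The hand is clear. Foot contact and the lid's seating were not confirmed directly.

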